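# Gauge the gap under a sample cover's door

### The job

Check that the gap under the blue door of the small white sample cover is open enough. Take the green-handled feeler gauge (the thin blade) by its handle, slide the blade straight in under the door from the front until its shoulder is up against the door, and leave it there flat on the worktop. Leave the red-handled thick gauge where it is.

Things in the scene. Friction and masses are not known exactly. Their poses are not given: they have to be found in the camera images.
- green_gauge_grip (a point): Centre of the loose gauge's upright green grip plate (40 long in x, 16 wide in y: grasp across it, 60 high), 30 mm above the worktop; x along the blade, z up. Foot under it 40 wide, 10 high. Green shoulder 40 wide, 24 high, its front face 35 mm ahead (+x) of this point; from it the steel blade, 24 wide, 5 thick, lies flat on the worktop, tip 85 mm ahead. 0.12 kg.
- red_gauge_grip (a point): The gauge not to be moved: loose, same shape and size as the green one, but with a red handle and a blade 18 mm thick, too thick for the gap. This point is the centre of its grip plate, 30 mm above the worktop; x along its blade, z up.
- gap (a point): Gap under the blue door of a fixed hollow white cover (75 deep, 130 wide, 60 high, vent lines on top). Point: mid-width, in the plane of the door's outer face, 6 mm above the worktop; x points level into the cover, y along the gap. 12 mm high from bare worktop to door edge, 88 wide between posts, free 69 mm inwards. The green shoulder stops against the door.
- green_blade_tip (a point): Middle of the front edge of the green gauge's thin steel blade, 2.5 mm above the worktop, 85 mm ahead (+x) of the green grip point; x along the blade, z up. It is 50 mm inside the door face when the shoulder touches the door.

How it is judged:
On the way:
1. the green gauge, held in the fingers, has its blade starting in under the door (contact force between the fingers and green_gauge above 1 N and x of green_gauge_grip in the frame of gap between -0.1 and -0.055 m and y of green_gauge_grip in the frame of gap between -0.04 and 0.04 m and height (world z) of green_blade_tip below 0.012 m), for 0.1 s.
At the end, for the whole second after the job is handed in: The green gauge lies flat on the worktop, at rest, its blade under the door and its shoulder within 13 mm of the door, within 35 mm of the gap's middle and 17 degrees of straight; the red gauge is within 20 mm of where it stood (x of green_gauge_grip in the frame of gap above -0.048 m and x of green_blade_tip in the frame of gap above 0.035 m and y of green_gauge_grip in the frame of gap between -0.035 and 0.035 m and angle between the x axis of green_gauge_grip and the x axis of gap, either way round below 0.3 rad and angle between green_gauge_grip's own z axis and vertical below 0.08 rad and height (world z) of green_gauge_grip below 0.035 m and linear speed of green_gauge below 0.01 m/s and distance of red_gauge_grip from where it was at the start of the episode below 0.02 m); the robot touches nothing.
It fails at once if the red gauge is moved by more than 20 mm (distance of red_gauge_grip from where it was at the start of the episode above 0.02 m).
It also fails if it takes over 38 s, if anything falls off the work surface, if the arm or the gripper's body presses on something with over 40 N, if the wrist force passes 120 N, or if a joint passes its speed limit or range.

### The arm

A 7-joint arm with a two-finger parallel gripper is mounted at the origin on a cart in front of the work surface, level with it; the furniture and walls round the work are solid. World frame = base frame: x ahead of the robot, y to its left, z up, the work surface at z = 0. Lengths are in m, angles in rad, forces in N, time in s.
With the tool pointing down it reaches from about 0.4 to 0.875 m from the base axis. Payload 19.3 kg.
Tool frame: the origin (TCP) lies at the centre of the arm's flange, where the gripper is bolted on; the fingertips stand 173 mm ahead of it and the grasp point (between the pads) lies 155 mm ahead of it (bot.grip_point_offset is the distance from the TCP to the grasp point, in m); z points along the fingers, x is the direction in which the jaws open and shut, and the axes are right-handed (so a half turn about z gives the same grasp; the last joint's range is limited). The gripper opens to 85 mm and grips with 20 to 120 N. Pads are 22 mm wide; open, the fingers measure 114 mm over their backs; the gripper's body (76 mm by 85 mm) begins 54 mm behind the grasp point. The pads swing forward as they close: fully open they stand 13 mm farther back than shut.
Start: joints at [-1.372, 0.521, -0.036, 1.599, 0.021, 1.021, -0.113], TCP at [0.166, 0.603, 0.405] pointing down, gripper open.
Joint ranges: [-2.91, 2.91], [-0.3, 2.13], [-1.5, 1.42], [0.17, 2.43], [-1.26, 4.41], [0.16, 1.93], [-2.52, 2.52]. Speed limits (rad/s): [1.89, 1.89, 2.39, 2.39, 3.01, 3.01, 3.01].

### API

Orientations are given as [roll, pitch, yaw] about the fixed x, y, z axes, in that order (R = Rz(yaw) Ry(pitch) Rx(roll)).
In Python, from workcell import bot gives the robot as it stands.
- The arm moves only by the tool step_arm, never from a script. Its argument "plan" is a list that holds one entry, the list of rows, each a list of 4 numbers: the shift along the world's x, y, z in cm, then the turn about the world's z in rad. A call has 1 to 12 rows; each row is the pose to reach, as a shift and turn from the pose measured when the call began; what a row does not reach only later rows make up. A row lasts 1/12 s, in which the tool goes at most 41.7 mm and 7.16 degrees, less where a joint would pass 70% of its speed; a pose out of reach is approached as far as the arm can. A call with a gripper value outside its range is refused whole. "jaw" is the closure, from 0 (fully open) to 1 (shut), set as the call begins (left out, the last holds). The fingers move at their own pace and stop on an object; "force" is the grip in N (left out, the last holds). Time passes only in rows, so rows that repeat a pose let the fingers close. It gives the time, the measured TCP pose, the force and the opening at its end, in the units of the state.
- bot.observe(): the state, without advancing time (a new reading comes with each control period).
- bot.grab_frame(name): name is "side" or "top" or "wrist"; returns a dict with "pixels" (420x560x3 uint8, blue, green, red), "mtx" (3x3 intrinsics, pixels), "R" (3x3) and "t" (3): a world point X has camera coordinates R X + t. Camera axes: x right, y down, z forward; pixel columns grow to the right and rows downward; lengths in m; the calibration is good to about 2 mm. A picture is of the moment at which its call begins. There is no depth.
- bot.job_done(): hands the job in, once; it reports no verdict.
The state is a dict: "clock": time; "qpos": joint angles; "qd": joint speeds; "joint_efforts": joint torques, N m; "position": TCP position; "tool_rot": TCP orientation; "force": force on the tool from outside, world axes, zero at the start; "moment": the same for the moment, N m; "grip_width": finger opening in m.
Only numpy, scipy, OpenCV 4.12 (cv2) and the standard library are available. Lean on these libraries where they do the work, as an engineer would, in place of code of your own. Each camera call takes 0.05 s, during which the arm holds its last target.

## Working session

There is one attempt and no reset: what is moved stays moved. The work goes in short steps, Python scripts to look and compute and a tool call to move; the robot and the scene stay as the last step left them, time stands still between calls to the robot, and variables do not carry over. Pictures are saved under pics/ and viewed, and the job is handed in when it is done.

Besides the shell and the picture viewer there is one more tool, called after "Emit:" as a command line: name --argument value ..., lists and objects as JSON in quotes. step_arm: Moves the arm, as the interface text tells. Its arguments: {"type":"object","properties":{"plan":{"type":"array"},"jaw":{"type":"number"},"force":{"type":"number"}},"required":["plan"]}

```bash
mkdir -p pics
cat > h.py <<'E'
import numpy as np,cv2
from workcell import bot
def shot(n,f):
    d=bot.grab_frame(n); cv2.imwrite(f'pics/{f}.png',d['pixels'])
    np.savez(f'pics/{f}.npz',**{k:np.array(v) for k,v in d.items()}); return d
def ray(f,u,v,z):
    d=np.load(f'pics/{f}.npz'); R,t,K=d['R'],d['t'],d['mtx']
    c=-R.T@t; r=R.T@np.linalg.inv(K)@np.array([u,v,1.]); s=(z-c[2])/r[2]; return c+s*r
def proj(f,X):
    d=np.load(f'pics/{f}.npz'); p=d['mtx']@(d['R']@np.array(X)+d['t']); return p[:2]/p[2]
E
python3 - <<'E'
from h import *
print(bot.observe())
for n in ['top','side','wrist']: 
    d=shot(n,n+'0'); print(n,-np.array(d['R']).T@d['t'])
E
```

```text
{'clock': 0.0, 'qpos': array([-1.37218083,  0.52201906, -0.0363089 ,  1.6000343 ,  0.0211815 ,
        1.02110377, -0.11282751]), 'qd': array([ 0.00081683, -0.00067511,  0.00062428, -0.00035817,  0.0015796 ,
        0.00021116, -0.00030387]), 'joint_efforts': array([-3.22353044e-03, -9.27132368e+01,  1.97840877e+00, -3.69943464e+01,
        1.77058449e-02,  8.06718715e-03, -1.64806596e-05]), 'position': array([0.16598266, 0.60239833, 0.40411326]), 'tool_rot': array([3.14151362e+00, 1.17748679e-03, 1.30191806e+00]), 'force': array([0.04735852, 0.30659084, 0.33917056]), 'moment': array([0.00164174, 0.03145414, 0.02986463]), 'grip_width': 0.08558280628387314}
top [ 0.39024288 -0.17369948  0.94182704]
side [ 0.13006458 -0.75380449  0.6617165 ]
wrist [0.08707406 0.62400145 0.37268486]
```

View pics/top0.png

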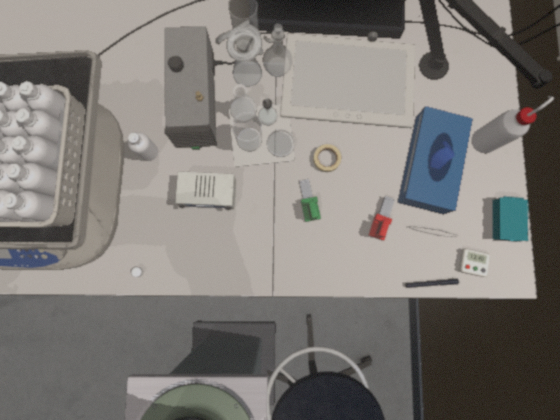

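View pics/side0.png

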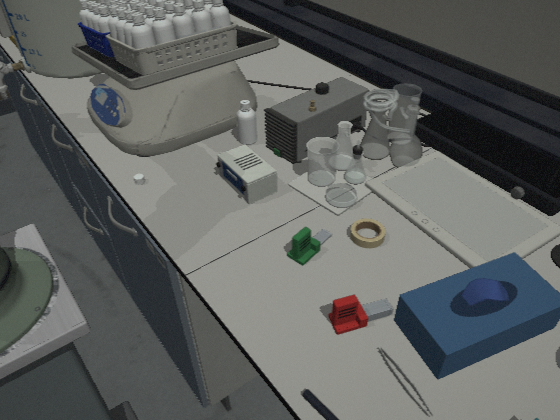

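View pics/wrist0.png

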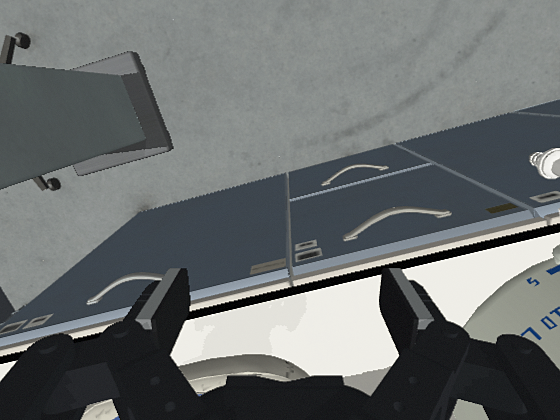

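Run:
```python
from h import *
a=cv2.imread('pics/top0.png')[160:260,160:420]; cv2.imwrite('pics/topz.png',cv2.resize(a,None,fx=3,fy=3,interpolation=cv2.INTER_CUBIC))
a=cv2.imread('pics/side0.png')[130:280,200:350]; cv2.imwrite('pics/sidez.png',cv2.resize(a,None,fx=4,fy=4,interpolation=cv2.INTER_CUBIC))
for p in [(0,0),(560,0),(0,420),(280,210),(205,208),(311,208)]: print(p,ray('top0',*p,0).round(3))
print(ray('side0',280,210,0), proj('top0',[0.166,.6,.4]),proj('top0',[0,0,0]))
```

```text
(0, 0) [ 1.087  0.56  -0.   ]
(560, 0) [ 1.134 -0.95   0.   ]
(0, 420) [0.057 0.431 0.   ]
(280, 210) [ 0.537 -0.185  0.   ]
(205, 208) [ 0.54  -0.001  0.   ]
(311, 208) [ 0.543 -0.261  0.   ]
[ 0.58177408 -0.12947048  0.        ] [-354.92794694  448.74581572] [194.1665931  447.43405873]
```

View pics/topz.png

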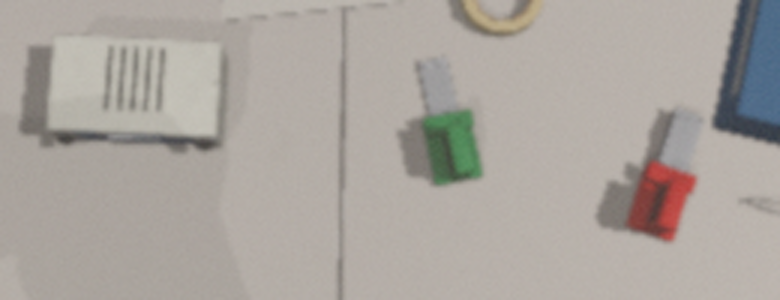

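View pics/sidez.png

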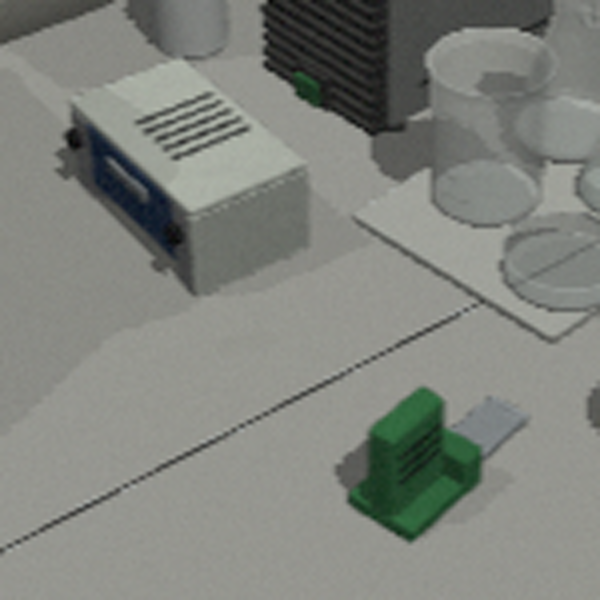

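```bash
cat > fit.py <<'E'
from h import *
from scipy.optimize import least_squares
T=lambda u,v:(160+(u-.0)/3,160+v/3)
S=lambda u,v:(200+u/4,130+v/4)
def fit(obs,x0):
    def res(p):
        c,s=np.cos(p[2]),np.sin(p[2]);o=[]
        for f,l,uv in obs:
            l=l(p) if callable(l) else l
            o+=list(proj(f,[p[0]+c*l[0]-s*l[1],p[1]+s*l[0]+c*l[1],l[2]])-uv)
        return np.array(o)
    r=least_squares(res,x0,loss='soft_l1',f_scale=1.0); print(r.x.round(4)); print(res(r.x).reshape(-1,2).round(1).tolist()); return r.x
E
python3 - <<'E'
from fit import *
# gap frame: x into cover, y left ; cover top corners
L={'fl':(0,.065,.06),'fr':(0,-.065,.06),'bl':(.075,.065,.06),'br':(.075,-.065,.06)}
obs=[('top0',L['bl'],T(54,36)),('top0',L['br'],T(222,42)),('top0',L['fr'],T(218,137)),('top0',L['fl'],T(48,132)),
('side0',L['fl'],S(72,103)),('side0',L['bl'],S(183,60)),('side0',L['br'],S(308,170)),('side0',L['fr'],S(187,212)),('side0',(0,-.065,0),S(197,294)),('side0',(.075,-.065,0),S(308,245))]
fit(obs,[.53,0,0])
fit(obs[:4],[.53,0,0]);fit(obs[4:],[.53,0,0])
obs=[('top0',(.085,.012,.005),T(417,62)),('top0',(.085,-.012,.005),T(448,56)),('top0',(.035,.02,.024),T(424,118)),('top0',(.035,-.02,.024),T(470,110)),
('top0',lambda p:(p[3],.02,.01),T(432,184)),('top0',lambda p:(p[3],-.02,.01),T(482,179)),
('side0',(.085,.012,.005),S(490,398)),('side0',(.085,-.012,.005),S(527,413)),
('side0',lambda p:(p[3],.02,.01),S(350,494)),('side0',lambda p:(p[3],-.02,.01),S(411,532)),
('side0',(-.02,.008,.06),S(370,428)),('side0',(.02,-.008,.06),S(444,400)),('side0',(-.02,-.008,.06),S(388,445)),('side0',(.02,.008,.06),S(424,388))]
fit(obs,[.55,-.26,.1,-.02])
E
```

```text
[ 0.539  -0.0107 -0.0221]
[[0.5, -0.6], [0.6, -0.5], [0.2, -0.5], [0.0, -0.8], [-2.1, -0.7], [-1.6, -0.9], [-0.5, -1.9], [0.3, 0.3], [-0.5, 1.9], [0.1, 1.2]]
[ 0.5375 -0.0102 -0.0159]
[[0.1, 0.2], [0.2, -0.1], [-0.0, -0.0], [-0.2, -0.0]]
[ 0.5408 -0.0106 -0.0457]
[[-0.8, -1.2], [0.1, -1.0], [0.0, -1.5], [0.4, 0.3], [-0.4, 1.8], [0.6, 1.6]]
[ 0.5311 -0.2629  0.2151 -0.0184]
[[0.8, -0.3], [-0.1, -0.2], [0.1, -0.4], [0.9, -0.9], [1.7, -0.1], [1.1, -1.7], [-0.3, -1.0], [0.1, 0.5], [-1.3, -0.4], [-0.2, -0.0], [-2.1, 0.5], [-0.1, -0.2], [0.2, 0.2], [-1.8, -0.9]]
```

Run:
```python
from h import *
for z in (0,.15,.25,.3): print(z,[ray('top0',*p,z).round(3)[:2].tolist() for p in [(82,245),(97,55),(0,240),(122,150)]], [ray('side0',*p,z).round(3)[:2].tolist() for p in [(88,75),(278,40),(72,45)]])
a=cv2.imread('pics/side0.png')[0:170,0:290]; cv2.imwrite('pics/sidez2.png',cv2.resize(a,None,fx=2.7,fy=2.7,interpolation=cv2.INTER_CUBIC))
```

```text
0 [[0.446, 0.287], [0.937, 0.294], [0.456, 0.481], [0.683, 0.211]] [[0.493, 0.781], [1.143, 0.635], [0.535, 1.061]]
0.15 [[0.437, 0.214], [0.85, 0.22], [0.445, 0.377], [0.637, 0.15]] [[0.411, 0.433], [0.913, 0.32], [0.444, 0.65]]
0.25 [[0.431, 0.165], [0.792, 0.17], [0.438, 0.307], [0.605, 0.109]] [[0.356, 0.201], [0.76, 0.11], [0.382, 0.375]]
0.3 [[0.428, 0.14], [0.763, 0.145], [0.435, 0.272], [0.59, 0.088]] [[0.328, 0.085], [0.684, 0.005], [0.352, 0.238]]
```

View pics/sidez2.png

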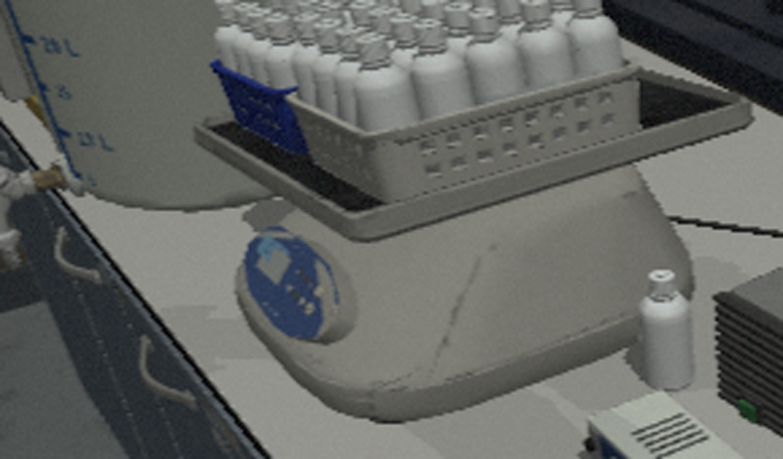

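Emit:
step_arm --plan '[[[0, 0, 4, 0], [0, 0, 8, 0], [0, -3, 12, 0], [1, -6, 14, 0], [2, -9, 15, 0], [3, -12, 15, 0], [4, -15, 15, 0], [5, -18, 15, 0.1], [6, -21, 15, 0.1], [8, -24, 15, 0.1], [8, -24, 15, 0.1]]]' --jaw 0 --force 30

```text
clock: 1.07
position: [0.2489, 0.3576, 0.5548]
tool_rot: [3.14, 0.001, 1.396]
force: [1.2, 0.1, 0.1]
grip_width: 0.0854
```

Run:
```python
from h import *
shot('side','side1');shot('top','top1')
for z in (.15,.18,.2,.22): print(z,ray('top0',82,245,z).round(3),ray('side0',137,88,z).round(3))
```

```text
0.15 [0.437 0.214 0.15 ] [0.477 0.291 0.15 ]
0.18 [0.435 0.199 0.18 ] [0.457 0.23  0.18 ]
0.2 [0.434 0.189 0.2  ] [0.443 0.189 0.2  ]
0.22 [0.433 0.18  0.22 ] [0.43  0.148 0.22 ]
```

View pics/top1.png

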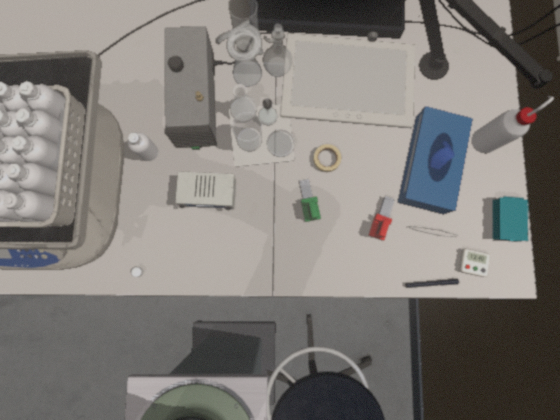

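View pics/side1.png

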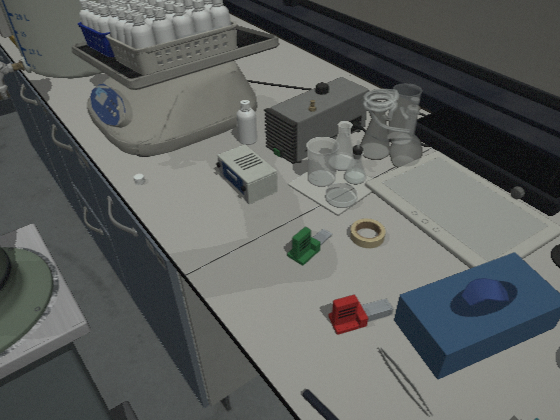

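Emit:
step_arm --plan '[[[1, -4, 0, 0], [2, -8, 0, 0], [3, -12, 0, 0.05], [5, -15.5, 0, 0.1], [7, -19, 0, 0.15], [9, -22.5, 0, 0.2], [11, -26, 0, 0.25], [13, -29.5, 0, 0.3], [15, -33, 0, 0.35], [17, -36.5, 0, 0.39], [19, -40, 0, 0.39], [20, -42, 0, 0.39]]]'

```text
clock: 2.17
position: [0.448, -0.0608, 0.5547]
tool_rot: [3.141, 0.002, 1.789]
force: [0.2, 1.0, 0.8]
grip_width: 0.0855
```

Emit:
step_arm --plan '[[[2, -3, -2, 0], [4, -6, -4, 0], [5, -9, -6, 0], [6, -12, -9, 0], [7, -15, -12, 0], [8, -17, -15, 0], [8, -20, -18, 0], [8, -20, -20, 0], [8, -20, -20, 0], [8, -20, -20, 0]]]'

```text
clock: 3.0
position: [0.5284, -0.2602, 0.3542]
tool_rot: [-3.141, 0.001, 1.79]
force: [-0.2, 0.1, 0.8]
grip_width: 0.0854
```

Run:
```python
from h import *
print(bot.observe()['position'],bot.observe()['tool_rot'])
shot('wrist','w2')
```

```text
[ 0.52843249 -0.26017163  0.35416143] [-3.14087471e+00  6.08746165e-04  1.78982157e+00]
```

View pics/w2.png

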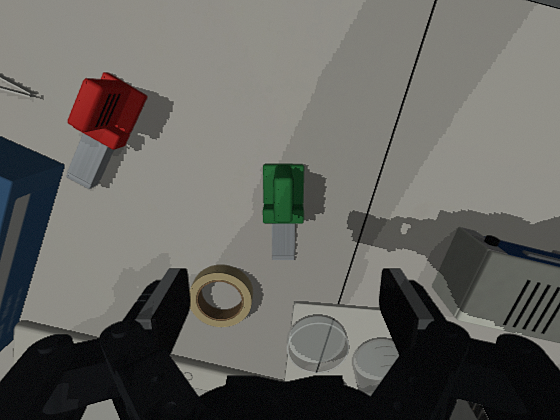

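Run:
```python
from fit import *
a=cv2.imread('pics/w2.png')[150:275,240:345]; cv2.imwrite('pics/w2z.png',cv2.resize(a,None,fx=5,fy=4.8))
obs=[('w2',(.085,.012,.005),(296.5,259)),('w2',(.085,-.012,.005),(273,260)),('w2',(.035,.02,.024),(303.5,222)),('w2',(.035,-.02,.024),(263,222)),
('w2',lambda p:(p[3],.02,.01),(303.5,164)),('w2',lambda p:(p[3],-.02,.01),(263.5,164))]
x=fit(obs,[.55,-.26,.1,-.02])
for l in [(-.02,.008,.06),(-.02,-.008,.06),(.02,.008,.06),(.02,-.008,.06)]:
    c,s=np.cos(x[2]),np.sin(x[2]); print(proj('w2',[x[0]+c*l[0]-s*l[1],x[1]+s*l[0]+c*l[1],l[2]]))
```

```text
[ 0.5307 -0.261   0.2301 -0.019 ]
[[-0.9, 0.1], [0.1, -0.7], [1.0, -0.0], [0.1, 0.4], [0.6, -0.2], [-1.3, 0.2]]
[292.77299547 175.36491003]
[273.01347423 175.58112977]
[292.92481192 221.37757539]
[274.05495727 221.57309939]
```

View pics/w2z.png

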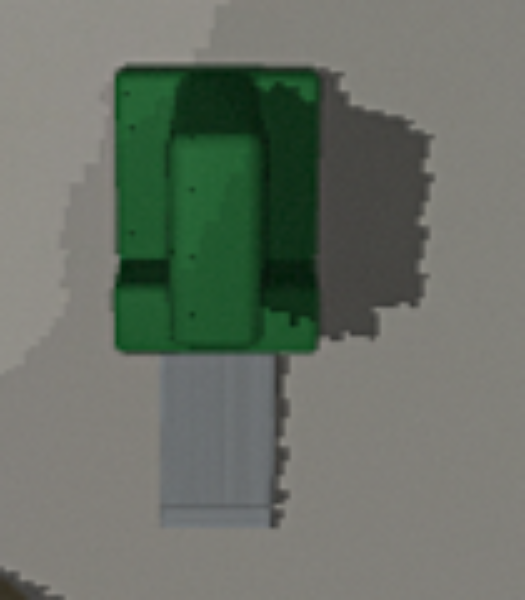

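Emit:
step_arm --plan '[[[0.2, -0.1, -4, 0.01], [0.2, -0.1, -8, 0.01], [0.2, -0.1, -11, 0.01], [0.2, -0.1, -13.5, 0.01], [0.2, -0.1, -15, 0.01], [0.2, -0.1, -16, 0.01], [0.2, -0.1, -16, 0.01], [0.2, -0.1, -16, 0.01]]]'

```text
clock: 3.72
position: [0.5316, -0.2604, 0.1967]
tool_rot: [3.139, 0.003, 1.802]
force: [-0.1, -0.0, 0.5]
grip_width: 0.0855
```

Emit:
step_arm --plan '[[[0, 0, 0, 0], [0, 0, 0, 0], [0, 0, 0, 0], [0, 0, 0, 0], [0, 0, 0, 0], [0, 0, 0, 0], [0, 0, 0, 0], [0, 0, 0, 0], [0, 0, 0, 0], [0, 0, 0, 0]]]' --jaw 1 --force 30

```text
clock: 4.55
position: [0.5316, -0.2605, 0.1969]
tool_rot: [3.139, 0.003, 1.802]
force: [-0.5, 0.8, 6.3]
grip_width: 0.0156
```

Run:
```python
from h import *
shot('side','side3')
a=cv2.imread('pics/side3.png')[130:330,200:400]; cv2.imwrite('pics/side3z.png',cv2.resize(a,None,fx=3,fy=3))
```

```text
(no output)
```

View pics/side3z.png

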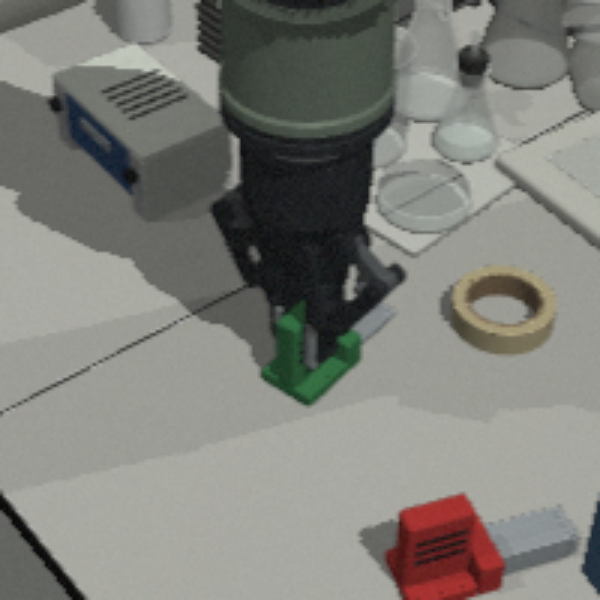

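Emit:
step_arm --plan '[[[0, 0, 1.5, 0], [-2, 0, 3, 0], [-5, 2, 3, 0], [-8, 4, 3, 0], [-10, 7, 3, -0.05], [-11.5, 10, 3, -0.1], [-11.5, 13, 3, -0.15], [-11.5, 16, 3, -0.2], [-11.5, 19, 3, -0.25], [-11.5, 22, 3, -0.25], [-11.5, 25, 3, -0.25], [-11.5, 25, 3, -0.25]]]'

```text
clock: 5.6
position: [0.4167, -0.0054, 0.2267]
tool_rot: [3.14, 0.001, 1.559]
force: [0.9, 0.2, -0.4]
grip_width: 0.0155
```

Run:
```python
from h import *
print(bot.observe()['position'],bot.observe()['tool_rot'])
shot('side','side4');shot('top','top4');shot('wrist','w4')
a=cv2.imread('pics/side4.png')[120:270,120:320]; cv2.imwrite('pics/side4z.png',cv2.resize(a,None,fx=4,fy=4))
a=cv2.imread('pics/top4.png')[150:270,130:290]; cv2.imwrite('pics/top4z.png',cv2.resize(a,None,fx=5,fy=5))
```

```text
[ 0.41668417 -0.0054249   0.22669697] [3.13990281e+00 6.84930822e-04 1.55852506e+00]
```

View pics/side4z.png

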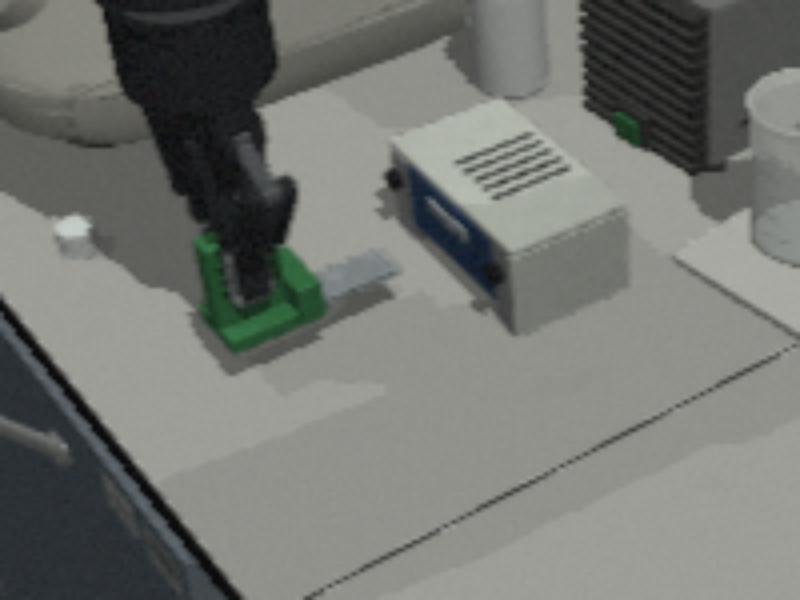

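View pics/w4.png

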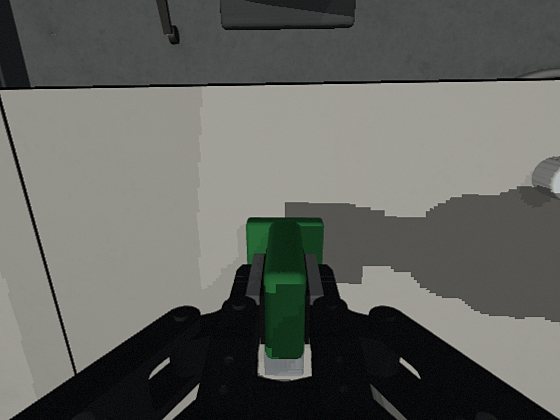

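View pics/top4z.png

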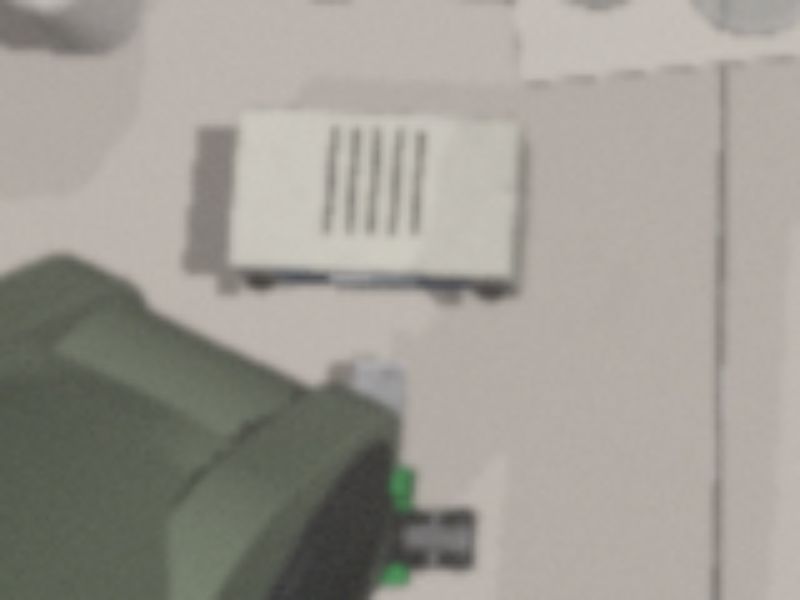

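Emit:
step_arm --plan '[[[0, -0.3, -1.5, 0], [0, -0.3, -2.5, 0], [0, -0.3, -2.9, 0], [0, -0.3, -2.9, 0], [1, -0.3, -2.9, 0], [2, -0.3, -2.9, 0], [3, -0.3, -2.9, 0], [4, -0.4, -2.9, 0], [5, -0.4, -2.9, 0], [5.5, -0.4, -2.9, 0], [5.5, -0.4, -2.9, 0]]]'

```text
clock: 6.67
position: [0.4728, -0.0145, 0.198]
tool_rot: [3.138, 0.003, 1.553]
force: [0.3, -0.1, -1.2]
grip_width: 0.0155
```

Run:
```python
from h import *
print(bot.observe()['position'],bot.observe()['force'])
shot('side','side5')
a=cv2.imread('pics/side5.png')[120:270,120:320]; cv2.imwrite('pics/side5z.png',cv2.resize(a,None,fx=4,fy=4))
```

```text
[ 0.47282526 -0.01447883  0.19795105] [ 0.34460572 -0.07110307 -1.20226604]
```

View pics/side5z.png

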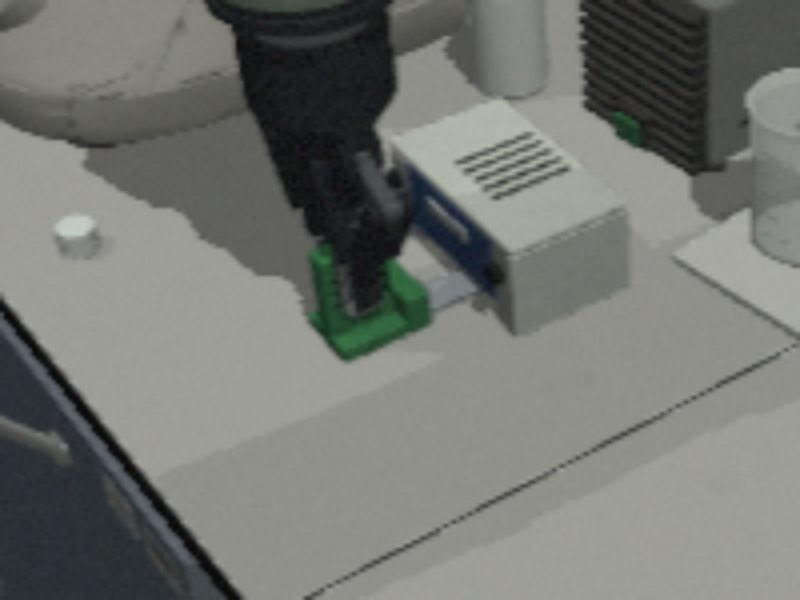

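Run:
```python
from h import *
im=cv2.imread('pics/side5z.png')
for y in (-.044,-.022,0,.022,.044):
  for z in (0,.012):
    u=(proj('side5',[.5378+.018*y,-.0105+y,z])-[120,120])*4; cv2.circle(im,tuple(int(a) for a in u),3,(0,0,255),-1)
for y in (-.012,.012):
    u=(proj('side5',[.5378,-.0145+y,.005])-[120,120])*4; cv2.circle(im,tuple(int(a) for a in u),3,(0,255,255),-1)
cv2.imwrite('pics/side5m.png',im)
```

```text
(no output)
```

View pics/side5m.png

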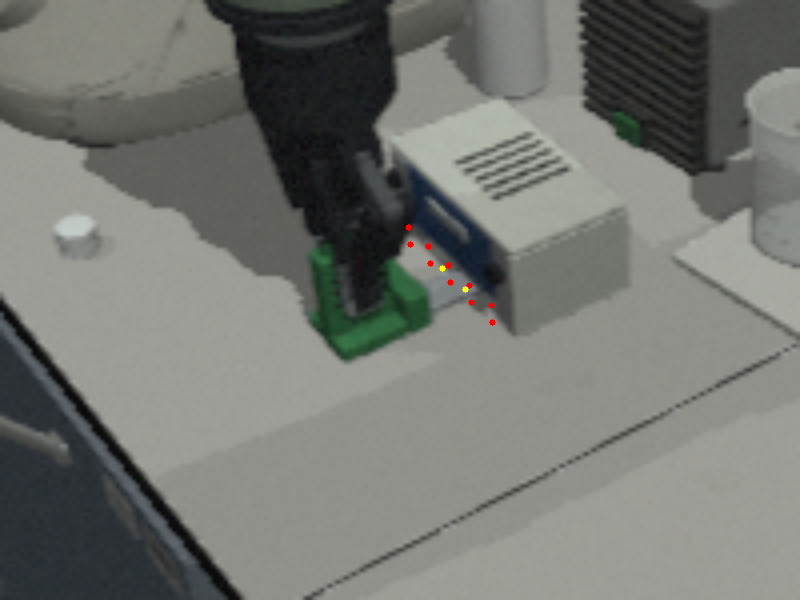

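Emit:
step_arm --plan '[[[0.6, 0.2, 0, 0], [1.2, 0.3, 0, 0], [1.8, 0.3, 0, 0], [2.2, 0.3, 0, 0], [2.5, 0.3, 0, 0], [2.7, 0.3, 0, 0], [2.8, 0.3, 0, 0], [2.8, 0.3, 0, 0]]]'

```text
clock: 7.38
position: [0.5, -0.0116, 0.1978]
tool_rot: [3.139, 0.003, 1.553]
force: [-0.6, -0.4, -1.0]
grip_width: 0.0158
```

Emit:
step_arm --plan '[[[0.15, 0, 0, 0], [0.3, 0, 0, 0], [0.4, 0, 0, 0], [0.5, 0, 0, 0], [0.5, 0, 0, 0]]]'

```text
clock: 7.8
position: [0.5045, -0.0116, 0.1977]
tool_rot: [3.141, 0.003, 1.553]
force: [-4.6, 0.8, 2.2]
grip_width: 0.0154
```

Run:
```python
from h import *
print(bot.observe()['position'],bot.observe()['force'])
shot('side','side6')
a=cv2.imread('pics/side6.png')[120:270,120:320]; cv2.imwrite('pics/side6z.png',cv2.resize(a,None,fx=4,fy=4))
```

```text
[ 0.5045374  -0.01163144  0.19769246] [-4.59530529  0.82064111  2.21288456]
```

View pics/side6z.png

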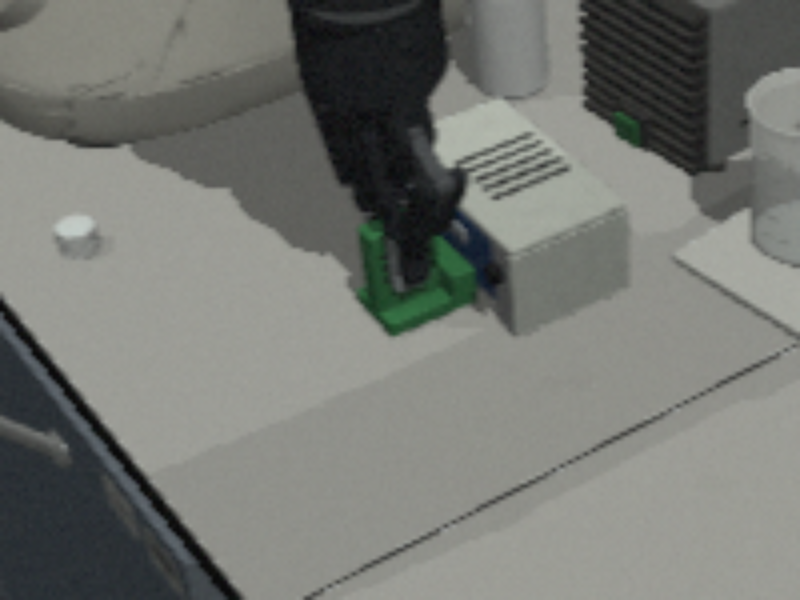

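Emit:
step_arm --plan '[[[0, 0, -0.1, 0], [0.1, 0, -0.1, 0], [0.2, 0, -0.1, 0], [0.2, 0, -0.1, 0]]]'

```text
clock: 8.18
position: [0.5051, -0.0118, 0.1968]
tool_rot: [-3.139, 0.002, 1.552]
force: [-18.3, 0.4, 23.0]
grip_width: 0.0157
```

Emit:
step_arm --plan '[[[-0.1, 0, 0, 0], [-0.1, 0, 0, 0], [-0.1, 0, 0, 0], [-0.1, 0, 0, 0], [-0.1, 0, 0, 0], [-0.1, 0, 0, 0], [-0.1, 0, 0, 0], [-0.1, 0, 0, 0], [-0.1, 0, 0, 0], [-0.1, 0, 0, 0]]]' --jaw 0

```text
clock: 9.02
position: [0.5041, -0.0118, 0.1968]
tool_rot: [-3.139, 0.002, 1.552]
force: [-0.3, 0.5, -0.6]
grip_width: 0.0853
```

Emit:
step_arm --plan '[[[0, 0, 1, 0], [0, 0, 3, 0], [0, 0, 6, 0], [0, 0, 9, 0], [-1, -3, 12, 0], [-2, -6, 15, 0], [-3, -9, 17, 0], [-4, -12, 17, 0], [-4, -15, 17, 0], [-4, -18, 17, 0], [-4, -20, 17, 0], [-4, -20, 17, 0]]]'

```text
clock: 10.02
position: [0.4631, -0.2158, 0.3679]
tool_rot: [-3.14, 0.004, 1.547]
force: [-0.8, -1.0, -0.4]
grip_width: 0.0858
```

Run:
```python
from h import *
shot('side','side7');shot('top','top7');shot('wrist','w7')
a=cv2.imread('pics/side7.png')[120:270,120:320]; cv2.imwrite('pics/side7z.png',cv2.resize(a,None,fx=4,fy=4))
a=cv2.imread('pics/top7.png')[150:270,130:290]; cv2.imwrite('pics/top7z.png',cv2.resize(a,None,fx=5,fy=5))
```

```text
(no output)
```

View pics/side7z.png

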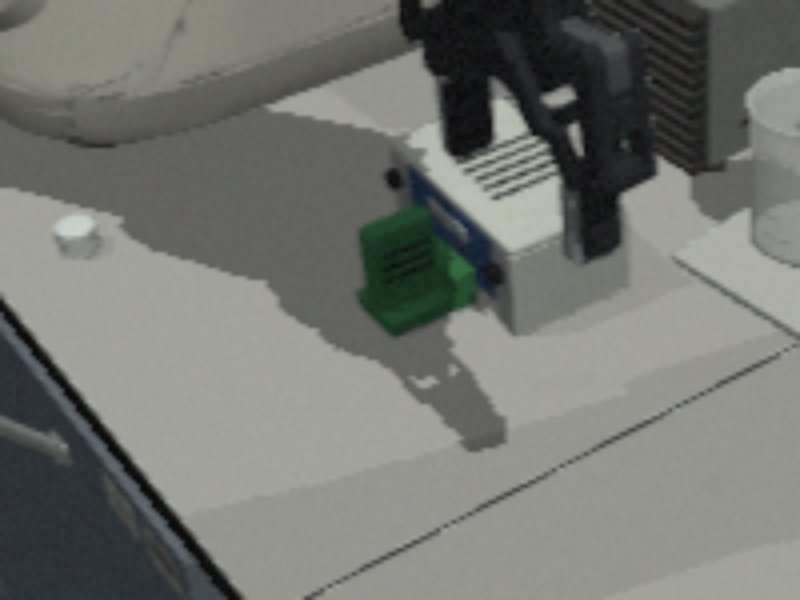

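View pics/top7z.png

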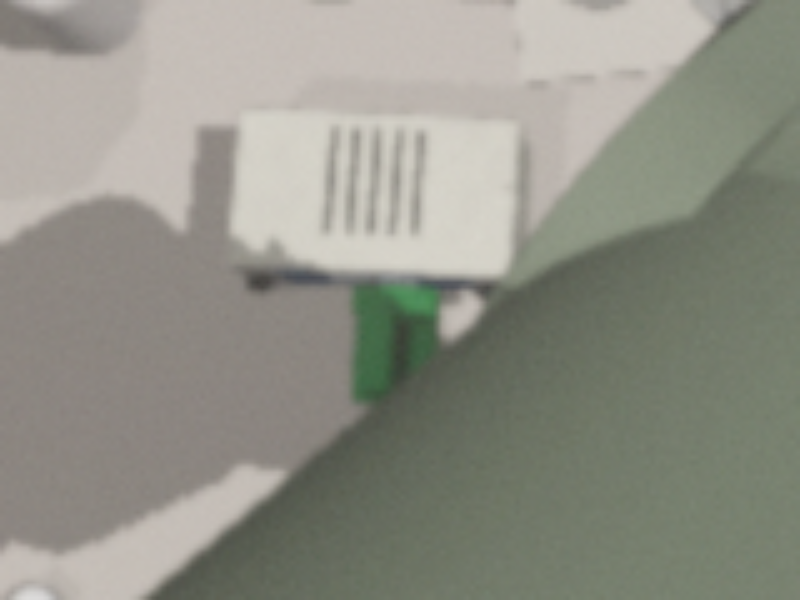

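View pics/top7.png

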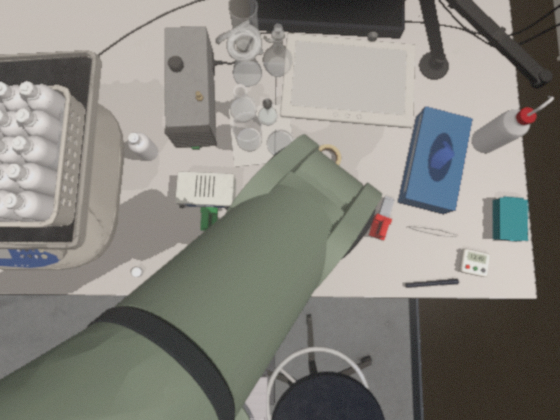

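Run:
```python
from fit import *
S7=lambda u,v:(120+u/4,120+v/4)
obs=[('side7',(-.0185,.02,.01),S7(358,294)),('side7',(-.0185,-.02,.01),S7(392,329)),('side7',(-.02,.008,.06),S7(362,228)),('side7',(.02,.008,.06),S7(420,206)),('side7',(.035,-.02,.024),S7(474,277))]
fit(obs,[.5,-.01,0])
print(bot.observe()['qd'].round(3)); bot.job_done()
```

```text
[ 0.5039 -0.0186 -0.0657]
[[0.0, -0.5], [-0.1, 0.3], [-1.8, 0.7], [0.4, -0.1], [0.7, -0.4]]
[-0.018 -0.001 -0.007  0.004 -0.    -0.003  0.001]
the job is handed in; nothing more can be done
```

I took the green gauge by its grip plate and slid its blade in under the blue door until the shoulder met the door. I then released it flat on the worktop, backed the arm clear and handed in at about 10 s of the 38 s allowed. The hand-in gives no verdict.

- **Contact with the door:** the push force rose to about 18 N at tool x = 0.505 m. I had expected contact at about 0.503 m. The force fell to about zero after release.
- **Final pictures:** the side picture shows the gauge upright with its shoulder against the door. The top picture agrees, but the arm hid part of the gauge. The red gauge looks unmoved in the top picture; I did not measure it.
- **Final position:** a rough fit from the side camera puts the green grip at (0.504, -0.019) m with yaw -0.07 rad. The door's centre is at about (0.538, -0.010) m with yaw -0.02 rad. So the grip is about 34 mm in front of the door, within 10 mm of mid-gap and about 3° off straight.
- **Disagreements:** the side-camera fit gives a y about 7 mm different from the arm's own reading at release (-0.012 m). The side-camera door overlay was also about 4 mm off. Both are inside the limits.

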